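# Rebuild an air-filter stack on its stem: support, spacer, clamp cap

## Task

Put the filter stack back together on the stem of the filter head: first the flanged support, flange down, then the plain spacer sleeve on top of it, and last the clamp cap, whose square socket has to drop over the square end of the stem until the cap sits flush on the sleeve. The stem's square may stand at any angle, so lower the cap lightly onto it and turn it under light pressure until it drops in; never force anything down. Leave the stack upright and let go of it, and do not disturb the bin, the pipe nipple or the wrench nearby.

Things in the scene. Friction and masses are not known exactly. Their poses are not given: they have to be found in the camera images.
- head: Filter head, fixed to the bench: grey round base plate, 112 mm across, 16 mm high (a lug 19 mm past its rim at +x), a steel stem standing at its centre. Origin: centre of the plate's underside on the bench; z up along the stem. The stem turns in the head, stiffly (about 0.2 N m of friction), and its square end stands at ANY angle: that angle is not measured and does not follow the head's yaw.
- stem_top (a point): Centre of the stem's tip, on its axis, 72 mm above the bench, 56 mm above the plate's top. Axes are the head's, not the square's. Stem: round, 24 mm diameter, to 53 mm above the bench, tapering to 21 mm at 56 mm; then a square, 16 mm across flats, to 70 mm; then a taper to 10 mm across flats at the tip. A cap turned on when only just in binds and drags the stem: ease it back a few degrees.
- support_c (a point): Flanged filter support, bare aluminium, about 140 g, standing on its flange: flange 66 mm diameter, 6 mm thick; above it a hub 40 mm diameter, up to 20 mm total height; round 27 mm hole right through. Point: on its axis, half-way up (10 mm above its underside); z up. Grip it by the hub. On the plate, flange down, this point is 26 mm above the bench.
- sleeve_c (a point): Plain steel spacer sleeve (short tube), about 120 g, standing on end: 40 mm outer diameter, 27 mm hole right through, 22 mm high. Point: on its axis, half-way up (11 mm above its underside); z up. On top of the support's hub, this point is 47 mm above the bench.
- cap_c (a point): Clamp cap, grey, about 200 g: block 46 x 46 x 20 mm high, on it a grip rib 44 mm long (cap's x), 14 wide (y), 24 high. Underside: centred square socket 17.6 mm wide, 17 deep, sides along x, y. Point: on axis, 22 mm above underside. Fits the stem every quarter turn, within 5 degrees; misaligned it rides on the tip, underside 71 mm above the bench; home on the sleeve: 58 mm, point 80.
- stock_bin: Bystander: open yellow stock bin, 110 x 150 mm and 65 mm high, with some pipe ends in it. Origin at the centre of its underside. Leave it where it is.
- nipple: Bystander: short dark steel pipe nipple standing on end, 32 mm diameter, 60 mm high. Origin at the centre of its underside. Leave it standing.
- wrench: Bystander: wrench, 170 mm long, lying flat on the bench, along its x. Leave it where it is.
Not all that is in view belongs to the job. What is shaped like the part that bears cap_c but orange is not meant. Of the things like the part that bears support_c, leave any that is green; of the rest the smaller one is meant.

How it is judged:
By the outcome, as a careful person would: the job done as asked, in the order asked, and still so for the second after the job is handed in, with the robot touching nothing.
It also fails if it takes over 72 s, if anything falls off the work surface, if the arm or the gripper's body presses on something with over 40 N, if the wrist force passes 120 N, or if a joint passes its speed limit or range.

## Robot

A 6-joint arm with a two-finger parallel gripper is mounted at the origin on the work surface. World frame = base frame: x ahead of the robot, y to its left, z up, the work surface at z = 0. Lengths are in mm, angles in rad, forces in N, time in s.
With the tool pointing down it reaches from about 425 to 950 mm from the base axis. Payload 3.5 kg.
Tool frame: the origin (TCP) lies between the finger pads; the fingertips stand 22 mm ahead of it and the grasp point (between the pads) lies 3 mm ahead of it; z points along the fingers, y is the line along which they close (so a half turn about z gives the same grasp; the last joint's range is limited). The gripper opens to 85 mm and grips with 20 to 120 N. Pads are 22 mm wide; open, the fingers measure 114 mm over their backs; the gripper's body (76 mm by 85 mm) begins 54 mm behind the grasp point. The pads swing forward as they close: fully open they stand 13 mm farther back than shut.
Start: joints at [1.097, 0.286, 1.577, -0, 1.279, -0.15], TCP at [214.729, 639.92, 253.325] pointing down, gripper open.
Joint ranges: [-2.77, 2.77], [-0.9, 2.22], [0.21, 2.48], [-1.53, 4.67], [0.24, 2.81], [-2.84, 2.84]. Speed limits (rad/s): [2.79, 2.79, 3.14, 3.14, 3.14, 3.14].

## Interface

Orientations are given as a unit quaternion [w, x, y, z].
In Python, from cell import manip gives the robot as it stands.
- The arm moves only by the shell command python3 -m inch 'ROWS' [FORCE]. ROWS is JSON, one flat list of numbers, 5 for each row, row after row: the shift along the tool's x, y, z in units of 10 cm (1.0 is 10 cm), then the turn about the tool's z in units of 90 degrees (1.0 is 90 degrees), then the finger opening in mm, from 0 to 85.4. A call has exactly 5 rows; each row is the pose to reach, as a shift and turn from the pose commanded when the call began, along the tool's axes at that moment; what a row does not reach only later rows make up. A row lasts 1/12 s, in which the tool goes at most 41.7 mm and 7.16 degrees, less where a joint would pass 70% of its speed; a pose out of reach is approached as far as the arm can. A call with a number of a shift or a turn outside -1 to 1 is refused whole. A call with a gripper value outside its range is refused whole. The fingers move at their own pace and stop on an object; FORCE is the grip in N (left out, the last holds). Time passes only in rows, so rows that repeat a pose let the fingers close, or fill a call up. It gives the time, the measured TCP pose, the force, the opening and the grip force at its end, in the units of the state.
- manip.get_state(): the state, without advancing time (a new reading comes with each control period).
- manip.read_camera(name): name is "scene" or "top" or "wrist"; returns (picture, depth): 384x512x3 uint8, red, green, blue; 384x512 float32, mm along the optical axis (not along the pixel's ray), 0 where there is no reading.
- manip.calibration(name): a dict with "fovy" (degrees; the focal length in pixels is half the picture's height over the tangent of half this angle, whatever the lens; pixels are square), "cx", "cy" (the principal point, pixels), "rvec" (rotation vector, rad) and "tvec" (3), from world to camera coordinates, as OpenCV has them. Camera axes: x right, y down, z forward; pixel columns grow to the right and rows downward; lengths in mm; the calibration is good to about 2 mm. A picture is of the moment at which its call begins: read the wrist's pose just before it. calibration takes no time and is no camera call; for the wrist camera it gives the pose at the moment of the call.
- manip.finish_job(): hands the job in; it is judged then, once.
The state is a dict: "t": time; "joints": joint angles; "qvel": joint speeds; "tau": joint torques, N m; "position": TCP position; "tool_rot": TCP orientation; "ft_force": force on the tool from outside, world axes, zero at the start; "ft_torque": the same for the moment, N m; "finger_gap": finger opening in mm; "gripper_force": force on a finger pad.
Only numpy, scipy, OpenCV 4.12 (cv2) and the standard library are available. Lean on these libraries where they do the work, as an engineer would, in place of code of your own. Each camera call takes 0.05 s, during which the arm holds its last target. There are 200 camera calls.

## Working session

There is one attempt and no reset: what is moved stays moved. The work goes in short steps, Python scripts to look and compute and a shell command to move; the robot and the scene stay as the last step left them, time stands still between calls to the robot, and variables do not carry over. Pictures are saved under pics/ and viewed, at most 10 in all, crops included, and the job is handed in when it is done.

```bash
mkdir -p pics
cat > h.py <<'E'
import numpy as np,cv2
from cell import manip
def cal(n):
    c=manip.calibration(n); f=192/np.tan(np.radians(c["fovy"])/2)
    R=cv2.Rodrigues(np.array(c["rvec"],float))[0]; return f,c["cx"],c["cy"],R,np.array(c["tvec"],float).ravel()
def pts(d,c):
    f,cx,cy,R,t=c; v,u=np.mgrid[0:d.shape[0],0:d.shape[1]]
    P=np.stack([(u-cx)/f*d,(v-cy)/f*d,d],-1); return (P-t)@R
def ray(u,v,z,c):
    f,cx,cy,R,t=c; d=R.T@np.array([(u-cx)/f,(v-cy)/f,1]); o=-R.T@t
    return o+d*(z-o[2])/d[2]
E
python3 - <<'E'
from h import *
for n in("top","scene"):
    c=cal(n); p,d=manip.read_camera(n); np.savez(f"{n}.npz",p=p,d=d)
    cv2.imwrite(f"pics/{n}.png",cv2.resize(p[:,:,::-1],(768,576))); print(n,c[0],-c[3].T@c[4],c[3].tolist())
s=manip.get_state();print(s)
E
```

```text
top 377.0540759264975 [401.59462341   6.74999544 996.23840586] [[-0.007852599443280761, -0.9999580685502288, 0.004711456598436456], [-0.9818549422416364, 0.006817526905906535, -0.18951093298952426], [0.1894708660392307, -0.0061141203932209565, -0.9818673069484293]]
scene 485.5433917434648 [1325.46339711 -198.61759581  569.70560933] [[0.21851509958542392, 0.9755614124105422, 0.023045213575064505], [0.5209710467561915, -0.09665794781273218, -0.8480839637479236], [-0.8251304864655835, 0.1973250408340999, -0.5293604712904907]]
{'t': 0.1, 'joints': array([ 1.09701501e+00,  2.87091784e-01,  1.57806377e+00, -8.91328488e-06,
        1.27858021e+00, -1.49973599e-01]), 'qvel': array([-4.87597984e-04, -3.28278876e-03, -2.77346123e-03,  4.29330071e-06,
       -3.17621717e-03, -1.00616369e-03]), 'tau': array([ 1.04435010e-03, -4.07300270e+01, -2.93697953e+01, -1.26070181e-04,
        3.43636639e-03,  2.19458073e-06]), 'position': array([214.47085328, 639.43462896, 252.05767231]), 'tool_rot': array([-3.24743131e-04,  1.61196092e-01,  9.86921816e-01, -1.02117519e-03]), 'ft_force': array([-0.27026519,  0.75956382, -0.82135063]), 'ft_torque': array([-0.01704557,  0.03513033,  0.03459695]), 'gripper_force': 0.0, 'finger_gap': 85.68749666626803}
```

View pics/top.png

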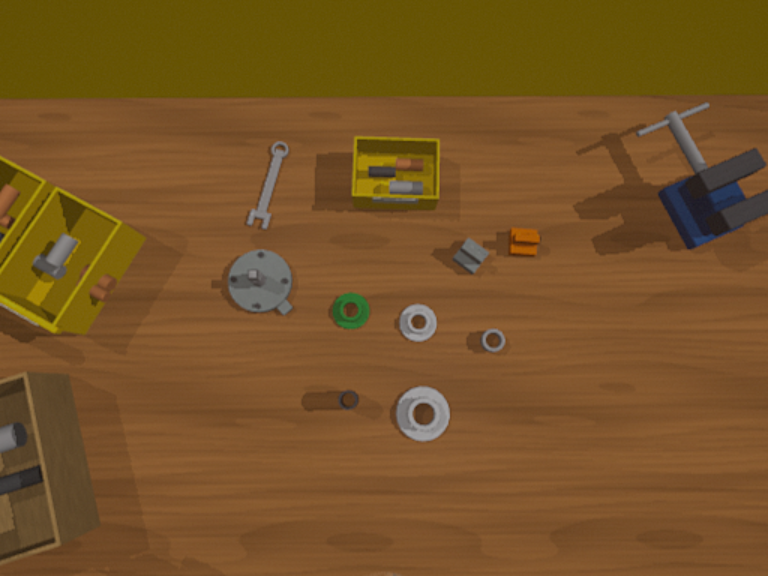

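View pics/scene.png

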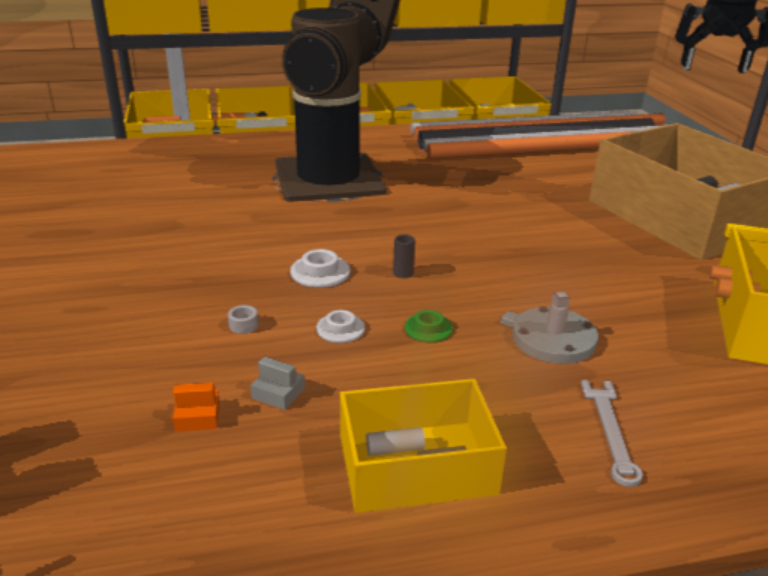

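The top view (768-wide) shows the head at (260,281), green decoy at (351,311), the small white support at (418,322), the larger one at (423,413), sleeve at (493,340), grey cap at (471,256), orange decoy at (524,241), nipple at (348,400) and bin at (396,173). The scene view agrees.

Run:
```python
from h import *
rois={"top":{"head":(260,281,40),"sup":(418,322,26),"slv":(493,340,22),"cap":(471,256,24)},
"scene":{"head":(556,325,48),"sup":(341,325,30),"slv":(243,318,24),"cap":(277,383,32)}}
for n in rois:
    D=np.load(n+".npz"); P=pts(D["d"],cal(n))
    print(n,"bench z",np.median(P[150:250,100:400,2]))
    for k,(u,v,r) in rois[n].items():
        u,v,r=[int(x/1.5) for x in(u,v,r)]
        Q=P[v-r:v+r,u-r:u+r].reshape(-1,3)
        vv,uu=np.mgrid[v-r:v+r,u-r:u+r]
        bands={"head":[(12,20),(62,80)],"sup":[(3,9),(15,24)],"slv":[(17,27)],"cap":[(14,24),(38,50)]}[k]
        for a,b in bands:
            m=(Q[:,2]>a)&(Q[:,2]<b)
            if m.sum()<4: print(k,a,b,"few",m.sum());continue
            S=Q[m]; (cx,cy),(w,h),an=cv2.minAreaRect(S[:,:2].astype(np.float32)); ec=cv2.minEnclosingCircle(S[:,:2].astype(np.float32))
            print(k,(a,b),m.sum(),"z",np.median(S[:,2]).round(1),"rect",np.round([cx,cy,w,h,an],1),"circ",np.round([*ec[0],ec[1]],1),"mean",S.mean(0).round(1))
```

```text
top bench z 0.31709183861923707
head (12, 20) 1259 z 16.0 rect [592.  210.2 115.6 110.   82.4] circ [585.1 206.8  65.7] mean [590.1 211.5  16. ]
head (62, 80) 48 z 70.6 rect [592.2 212.6  14.9  16.1  88.6] circ [592.3 212.1  10.5] mean [592.2 212.   70. ]
sup (3, 9) 306 z 5.9 rect [525.  -64.4  77.8  89.8  83.6] circ [525.6 -67.5  56.7] mean [517.  -64.1   5.9]
sup (15, 24) 100 z 19.8 rect [515.7 -65.8  36.5  37.   87.9] circ [516.7 -65.5  19.8] mean [515.8 -65.4  19.7]
slv (17, 27) 102 z 21.5 rect [ 483.1 -193.4   38.7   36.4   88.5] circ [ 483.7 -193.7   19.8] mean [ 483.3 -193.7   21.5]
cap (14, 24) 179 z 20.2 rect [ 634.7 -161.3   45.5   47.1   52.1] circ [ 635.  -160.4   30.9] mean [ 631.5 -158.9   20. ]
cap (38, 50) 97 z 43.7 rect [ 634.4 -161.2   43.4   14.2   51.1] circ [ 635.  -161.7   22. ] mean [ 633.6 -161.2   43.8]
scene bench z 1.8839337074813063
head (12, 20) 1252 z 17.6 rect [595.1 214.5 111.8 114.   85.8] circ [589.  208.6  64.7] mean [602.6 209.4  17.3]
head (62, 80) 84 z 69.7 rect [596.  215.3  17.5  17.1  86. ] circ [595.9 214.2  11.1] mean [597.9 213.6  69. ]
sup (3, 9) 361 z 6.7 rect [504.5 -60.8  78.9 147.3  82.1] circ [502.9 -59.9  78.9] mean [522.8 -64.6   6.1]
sup (15, 24) 164 z 20.3 rect [519.6 -63.5  36.5  42.6  80.7] circ [519.4 -66.2  21.7] mean [522.  -64.2  19.7]
slv (17, 27) 162 z 22.5 rect [ 487.4 -191.7   38.7   39.8   56.8] circ [ 486.6 -191.5   20.8] mean [ 488.1 -192.2   21.9]
cap (14, 24) 319 z 20.8 rect [ 637.9 -159.2   47.9   49.    48. ] circ [ 637.8 -160.2   31.6] mean [ 648.9 -162.3   20.2]
cap (38, 50) 185 z 44.8 rect [ 637.2 -159.9   44.7   16.7   53.5] circ [ 637.5 -160.    22.4] mean [ 639.9 -159.6   44. ]
```

```bash
python3 -m inch '[-0.2,-0.2,0,0.078,85, -0.4,-0.4,0,0.156,85, -0.6,-0.6,0,0.234,85, -0.8,-0.8,0,0.312,85, -1,-1,0,0.39,85]' 30
python3 -m inch '[-0.2,0,0,0.078,85, -0.4,0,0,0.156,85, -0.6,0,0,0.234,85, -0.8,0,0,0.312,85, -1,0,0,0.39,85]'
python3 -m inch '[-0.2,0.08,0,0.014,85, -0.4,0.16,0,0.014,85, -0.6,0.24,0,0.014,85, -0.8,0.32,0,0.014,85, -1,0.4,0,0.014,85]'
python3 -m inch '[-0.2,0.08,0,0,85, -0.4,0.16,0,0,85, -0.6,0.24,0,0,85, -0.8,0.32,0,0,85, -1,0.4,0,0,85]'
python3 -m inch '[-0.2,0.08,0,0,85, -0.4,0.16,0,0,85, -0.6,0.24,0,0,85, -0.8,0.32,0,0,85, -1,0.4,0,0,85]'
python3 -m inch '[-0.2,0.08,0.1,0,85, -0.4,0.16,0.2,0,85, -0.6,0.24,0.3,0,85, -0.8,0.32,0.4,0,85, -1,0.4,0.5,0,85]'
```

```text
t: 0.52
position: [277.8, 511.8, 252.6]
tool_rot: [-0.0, 0.454, 0.891, -0.001]
ft_force: [0.3, -0.3, -0.3]
finger_gap: 84.7
gripper_force: 0.0
t: 0.93
position: [337.2, 431.7, 252.8]
tool_rot: [-0.0, 0.702, 0.713, -0.0]
ft_force: [-0.3, -0.1, 0.5]
finger_gap: 84.9
gripper_force: 0.0
t: 1.35
position: [379.1, 332.5, 252.8]
tool_rot: [-0.0, 0.707, 0.707, -0.0]
ft_force: [0.1, -0.3, -0.1]
finger_gap: 84.7
gripper_force: 0.0
t: 1.77
position: [419.1, 232.5, 252.9]
tool_rot: [-0.0, 0.707, 0.707, -0.0]
ft_force: [0.2, 0.2, 0.6]
finger_gap: 85.0
gripper_force: 0.0
t: 2.18
position: [459.0, 132.6, 252.8]
tool_rot: [-0.0, 0.707, 0.707, -0.0]
ft_force: [0.5, 0.9, 1.0]
finger_gap: 85.0
gripper_force: 0.0
t: 2.6
position: [499.0, 32.6, 202.4]
tool_rot: [-0.0, 0.707, 0.707, -0.0]
ft_force: [0.4, -0.1, 0.3]
finger_gap: 85.1
gripper_force: 0.0
```

```bash
python3 -m inch '[-0.2,0.04,0.1,0,85, -0.4,0.08,0.2,0,85, -0.6,0.12,0.3,0,85, -0.8,0.16,0.4,0,85, -0.976,0.18,0.5,0,85]'
python3 - <<'E'
from h import *
s=manip.get_state(); c=cal("wrist"); p,d=manip.read_camera("wrist"); np.savez("w1.npz",p=p,d=d)
cv2.imwrite("pics/w1.png",p[:,:,::-1]); print(s["position"],"cam",-c[3].T@c[4],c[3].round(3).tolist())
P=pts(d,c); 
for a,b in((3,9),(15,24)):
    m=((P[:,:,2]>a)&(P[:,:,2]<b)&(d>0)&(np.hypot(P[:,:,0]-517,P[:,:,1]+65)<60))
    S=P[m]; print(a,len(S),np.median(S[:,2]),cv2.minEnclosingCircle(S[:,:2].astype(np.float32)),cv2.minAreaRect(S[:,:2].astype(np.float32)))
E
```

```text
t: 3.02
position: [517.0, -65.2, 152.5]
tool_rot: [-0.0, 0.707, 0.707, -0.0]
ft_force: [-0.2, 0.3, 0.6]
finger_gap: 84.8
gripper_force: 0.0
[517.03832764 -65.15493791 152.49206017] cam [517.78791741  10.04415755 272.63911332] [[1.0, -0.001, -0.001], [-0.001, -0.956, 0.292], [-0.001, -0.292, -0.956]]
3 1821 5.501547077527603 ((518.9295043945312, -63.788116455078125), 32.81779479980469) ((518.8756103515625, -63.891441345214844), (64.39796447753906, 64.55827331542969), 45.471710205078125)
15 713 19.283251689032006 ((518.8973388671875, -63.808834075927734), 19.890033721923828) ((518.8463745117188, -63.496639251708984), (38.23813247680664, 38.300228118896484), 0.20834173262119293)
```

View pics/w1.png

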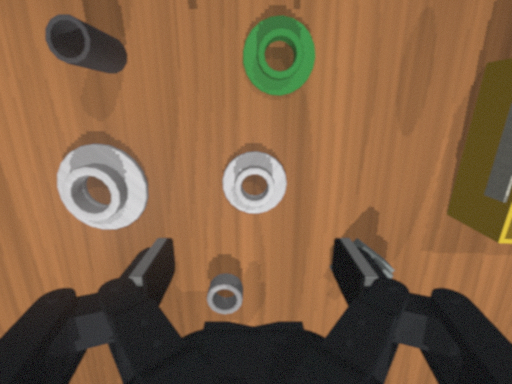

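The wrist picture shows the white support centred at (255,183), the large one left at (102,187), green above at (279,55), the sleeve at (225,294) and the cap hidden behind the right finger. Descending on the small support.

```bash
python3 -m inch '[0.014,0.019,0.2,0,85, 0.014,0.019,0.4,0,85, 0.014,0.019,0.6,0,85, 0.014,0.019,0.8,0,85, 0.014,0.019,1,0,85]' 40
python3 -m inch '[0,0,0.1,0,85, 0,0,0.21,0,75, 0,0,0.21,0,60, 0,0,0.21,0,48, 0,0,0.21,0,30]'
python3 -m inch '[0,0,0,0,30, 0,0,0,0,30, 0,0,0,0,30, 0,0,0,0,30, 0,0,0,0,30]'
```

```text
t: 3.48
position: [518.7, -62.2, 52.4]
tool_rot: [-0.0, 0.707, 0.707, -0.0]
ft_force: [0.1, 0.8, 0.7]
finger_gap: 85.5
gripper_force: 0.0
t: 3.9
position: [519.6, -62.7, 33.3]
tool_rot: [0.001, 0.707, 0.707, 0.0]
ft_force: [-1.3, 0.5, 0.1]
finger_gap: 39.5
gripper_force: 0.3
t: 4.32
position: [520.1, -62.9, 33.7]
tool_rot: [0.001, 0.707, 0.707, 0.001]
ft_force: [-0.0, 0.7, 5.9]
finger_gap: 37.3
gripper_force: 40.9
```

```bash
python3 -m inch '[0,0,-0.2,0,30, 0,0,-0.4,0,30, 0,0,-0.6,0,30, 0,0,-0.8,0,30, 0,0,-1,0,30]'
cat > wm.py <<'E'
from h import *
import sys
def look(name,bands,ctr,rad):
    s=manip.get_state(); c=cal("wrist"); p,d=manip.read_camera("wrist")
    cv2.imwrite(f"pics/{name}.png",p[:,:,::-1]); np.savez(name+".npz",p=p,d=d); print(s["position"],s["tool_rot"].round(3))
    P=pts(d,c); np.save(name+"_P.npy",P)
    for a,b in bands:
        m=(P[:,:,2]>a)&(P[:,:,2]<b)&(d>0)&(np.hypot(P[:,:,0]-ctr[0],P[:,:,1]-ctr[1])<rad)
        S=P[m]
        if len(S)<5: print(a,b,"few");continue
        e=cv2.minEnclosingCircle(S[:,:2].astype(np.float32)); r=cv2.minAreaRect(S[:,:2].astype(np.float32))
        print((a,b),len(S),"z",np.median(S[:,2]).round(1),"circ",np.round([*e[0],e[1]],1),"rect",np.round([*r[0],*r[1],r[2]],1))
    return P,d,p,c
E
python3 - <<'E'
from wm import *
P,d,p,c=look("w2",[(95,125)],(519,-63),25)
E
```

```text
t: 4.73
position: [517.9, -62.3, 132.2]
tool_rot: [-0.001, 0.707, 0.707, -0.001]
ft_force: [-0.7, 0.3, -1.5]
finger_gap: 37.3
gripper_force: 41.0
[517.9257206  -62.29450046 132.15448335] [-0.001  0.707  0.707 -0.001]
(95, 125) 4199 z 116.1 circ [519.  -59.5  23.9] rect [518.8 -59.6  45.5  44.4  42.3]
```

View pics/w2.png

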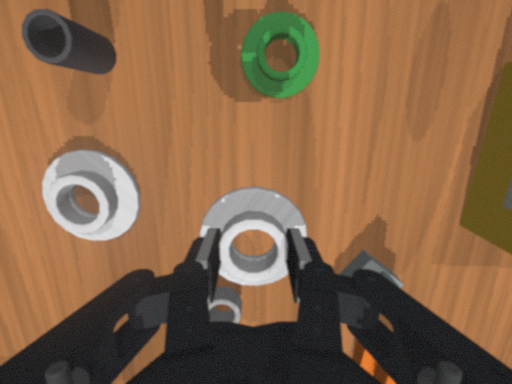

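The support is held by its hub, ring centred at (254,252), flange hanging level below it.

Run:
```python
from h import *
D=np.load("w2.npz");p=D["p"].astype(int);P=np.load("w2_P.npy")
m=(p.min(2)>90)&(p.max(2)-p.min(2)<40)
for (r0,r1,c0,c1) in [(185,290,195,312)]:
    M=np.zeros_like(m);M[r0:r1,c0:c1]=1
    S=P[m&M]; h,e=np.histogram(S[:,2],np.arange(80,135,2)); print([(int(b),int(a)) for a,b in zip(h,e) if a>20])
    for a,b in((98,107),(111,122)):
        T=S[(S[:,2]>a)&(S[:,2]<b)]; A=np.c_[T[:,:2]-T[:,:2].mean(0),np.ones(len(T))]
        for _ in range(3):
            k=np.linalg.lstsq(A,T[:,2],rcond=None)[0]; g=abs(T[:,2]-A@k)<1.0; A=A[g];T=T[g]
        print("plane",a,k.round(3),len(T),cv2.minEnclosingCircle(T[:,:2].astype(np.float32)),T[:,:2].min(0),T[:,:2].max(0))
```

```text
[(100, 137), (102, 1751), (104, 1425), (106, 149), (108, 176), (110, 160), (112, 177), (114, 229), (116, 1208), (118, 738), (120, 48), (122, 36), (124, 35), (126, 34), (128, 32), (130, 32), (132, 28)]
plane 98 [-3.00000e-03  1.00000e-03  1.03898e+02] 2687 ((518.609130859375, -63.508148193359375), 32.81704330444336) [486.93322415 -96.02157573] [550.48755638 -30.97632397]
plane 111 [-4.00000e-03 -4.00000e-03  1.17399e+02] 1152 ((516.9512939453125, -55.74609375), 27.557832717895508) [489.41095825 -82.78913526] [544.08505987 -43.50345607]
```

```bash
python3 -m inch '[0.2,0.06,-0.02,0,30, 0.4,0.12,-0.04,0,30, 0.6,0.18,-0.06,0,30, 0.8,0.24,-0.08,0,30, 1,0.3,-0.1,0,30]'
python3 -m inch '[0.2,0.06,0,0,30, 0.4,0.12,0,0,30, 0.6,0.18,0,0,30, 0.8,0.24,0,0,30, 1,0.3,0,0,30]'
python3 -m inch '[0.08,0.05,0,0,30, 0.16,0.1,0,0,30, 0.22,0.14,0,0,30, 0.26,0.16,0,0,30, 0.26,0.16,0,0,30]'
python3 - <<'E'
from wm import *
P,d,p,c=look("w3",[(12,19),(64,76),(68.5,76)],(594,213),90)
m=(P[:,:,2]>64)&(P[:,:,2]<76)&(np.hypot(P[:,:,0]-594,P[:,:,1]-213)<20)
v,u=np.nonzero(m);print(u.min(),u.max(),v.min(),v.max())
E
```

```text
t: 5.2
position: [548.2, 38.4, 140.7]
tool_rot: [-0.001, 0.707, 0.707, -0.001]
ft_force: [-0.2, 0.1, -1.8]
finger_gap: 37.5
gripper_force: 41.0
t: 5.62
position: [578.2, 138.3, 140.4]
tool_rot: [-0.001, 0.707, 0.707, -0.001]
ft_force: [0.1, -0.5, -2.1]
finger_gap: 37.3
gripper_force: 41.0
t: 6.03
position: [595.4, 163.4, 142.1]
tool_rot: [-0.0, 0.707, 0.707, -0.0]
ft_force: [-0.6, -1.3, -2.3]
finger_gap: 37.3
gripper_force: 41.0
[595.35347691 163.40112721 142.07009693] [-0.     0.707  0.707 -0.   ]
(12, 19) 11031 z 15.5 circ [588.3 208.3  64.9] rect [591.5 216.4 116.4 108.2   4.4]
(64, 76) 547 z 70.9 circ [594.5 215.   11.2] rect [5.944e+02 2.149e+02 1.570e+01 1.620e+01 1.000e-01]
(68.5, 76) 530 z 71.0 circ [594.5 215.   11.2] rect [5.944e+02 2.149e+02 1.570e+01 1.620e+01 1.000e-01]
240 262 131 154
```

View pics/w3.png

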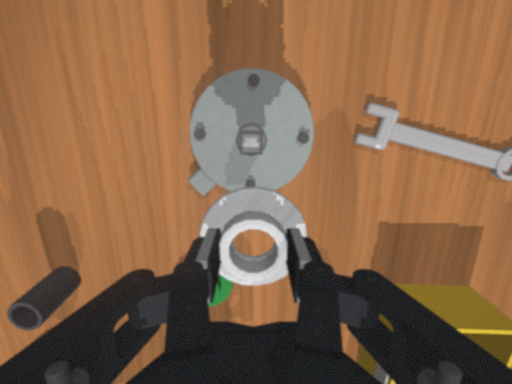

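Stem tip at pixel (251,142), its square aligned with the picture axes (about 0°); held support clear at (254,252).

```bash
python3 -m inch '[0.15,0,0,0,30, 0.3,-0.01,0,0,30, 0.45,-0.016,0,0,30, 0.528,-0.016,0,0,30, 0.528,-0.016,0,0,30]'
python3 -m inch '[0,0,0.1,0,30, 0,0,0.2,0,30, 0,0,0.27,0,30, 0,0,0.3,0,30, 0,0,0.3,0,30]'
```

```text
t: 6.5
position: [593.0, 218.6, 142.4]
tool_rot: [-0.0, 0.706, 0.708, 0.0]
ft_force: [-0.2, -0.4, -1.5]
finger_gap: 37.1
gripper_force: 41.0
t: 6.92
position: [592.3, 215.4, 110.1]
tool_rot: [-0.001, 0.707, 0.707, -0.002]
ft_force: [0.4, 0.0, -1.4]
finger_gap: 37.4
gripper_force: 41.0
```

```bash
python3 -m inch '[0.008,0.012,0,0,30, 0.008,0.012,0,0,30, 0.008,0.012,0.02,0,30, 0.008,0.012,0.04,0,30, 0.008,0.012,0.06,0,30]'
python3 -m inch '[0,0,0.04,0,30, 0,0,0.08,0,30, 0,0,0.12,0,30, 0,0,0.16,0,30, 0,0,0.2,0,30]'
```

```text
t: 7.33
position: [594.8, 217.0, 106.5]
tool_rot: [0.0, 0.707, 0.707, 0.0]
ft_force: [0.2, 0.1, -1.9]
finger_gap: 37.3
gripper_force: 41.0
t: 7.75
position: [594.5, 217.0, 85.6]
tool_rot: [-0.0, 0.707, 0.707, -0.0]
ft_force: [-0.3, -0.7, -2.0]
finger_gap: 36.9
gripper_force: 41.0
```

```bash
python3 -m inch '[-0.005,-0.005,0.05,0,30, -0.005,-0.005,0.1,0,30, -0.005,-0.005,0.16,0,30, -0.005,-0.005,0.22,0,30, -0.005,-0.005,0.28,0,30]'
python3 -m inch '[0,0,0.02,0,30, 0,0,0.04,0,30, 0,0,0.055,0,30, 0,0,0.065,0,30, 0,0,0.065,0,30]'
```

```text
t: 8.17
position: [594.0, 216.5, 57.6]
tool_rot: [-0.0, 0.707, 0.707, -0.0]
ft_force: [-0.2, -0.7, -1.2]
finger_gap: 37.1
gripper_force: 41.0
t: 8.58
position: [594.2, 216.5, 51.8]
tool_rot: [0.0, 0.707, 0.707, 0.0]
ft_force: [1.0, 0.4, -1.9]
finger_gap: 37.3
gripper_force: 41.0
```

```bash
python3 -m inch '[0,0,0.005,0,30, 0,0,0.01,0,30, 0,0,0.015,0,30, 0,0,0.02,0,30, 0,0,0.02,0,30]'
python3 -m inch '[0,0,0,0,50, 0,0,0,0,70, 0,0,0,0,85, 0,0,0,0,85, 0,0,0,0,85]'
```

```text
t: 9.0
position: [594.1, 216.5, 49.8]
tool_rot: [-0.0, 0.707, 0.707, -0.0]
ft_force: [-0.1, -0.6, -1.7]
finger_gap: 37.1
gripper_force: 41.0
t: 9.42
position: [594.4, 216.5, 50.1]
tool_rot: [0.0, 0.707, 0.707, 0.0]
ft_force: [-0.3, -0.2, 0.1]
finger_gap: 84.8
gripper_force: 0.0
```

```bash
python3 -m inch '[0,0,-0.2,0,85, 0,0,-0.4,0,85, 0,0,-0.6,0,85, 0,0,-0.8,0,85, 0,0,-1,0,85]'
python3 -m inch '[-0.2,-0.05,0,0,85, -0.4,-0.1,0,0,85, -0.6,-0.15,0,0,85, -0.8,-0.2,0,0,85, -1,-0.26,0,0,85]'
python3 -m inch '[-0.2,-0.05,0,0,85, -0.4,-0.1,0,0,85, -0.6,-0.15,0,0,85, -0.8,-0.2,0,0,85, -1,-0.26,0,0,85]'
python3 -m inch '[-0.2,-0.05,0,0,85, -0.4,-0.1,0,0,85, -0.6,-0.15,0,0,85, -0.8,-0.2,0,0,85, -1,-0.26,0,0,85]'
python3 -m inch '[-0.2,-0.05,0,0,85, -0.4,-0.1,0,0,85, -0.6,-0.15,0,0,85, -0.8,-0.2,0,0,85, -1,-0.26,0,0,85]'
python3 -m inch '[-0.06,-0.02,0,0,85, -0.08,-0.04,0,0,85, -0.08,-0.04,0,0,85, -0.08,-0.04,0,0,85, -0.08,-0.04,0,0,85]'
python3 - <<'E'
from wm import *
P,d,p,c=look("w4",[(18,26)],(485,-192.5),30)
E
```

```text
t: 9.83
position: [594.1, 216.5, 150.9]
tool_rot: [0.0, 0.707, 0.707, 0.0]
ft_force: [0.5, -1.2, -0.0]
finger_gap: 85.3
gripper_force: 0.0
t: 10.25
position: [567.9, 115.7, 150.1]
tool_rot: [0.0, 0.707, 0.707, 0.0]
ft_force: [0.3, -0.1, 0.6]
finger_gap: 84.5
gripper_force: 0.0
t: 10.67
position: [541.9, 15.6, 150.1]
tool_rot: [0.0, 0.707, 0.707, 0.0]
ft_force: [-0.7, -0.8, -0.1]
finger_gap: 85.0
gripper_force: 0.0
t: 11.08
position: [515.9, -84.4, 150.1]
tool_rot: [0.0, 0.707, 0.707, 0.0]
ft_force: [-0.1, -0.0, -0.7]
finger_gap: 84.7
gripper_force: 0.0
t: 11.5
position: [489.8, -184.5, 150.1]
tool_rot: [0.0, 0.707, 0.707, 0.0]
ft_force: [0.5, 0.6, 0.1]
finger_gap: 85.1
gripper_force: 0.0
t: 11.92
position: [486.2, -190.5, 149.7]
tool_rot: [-0.0, 0.707, 0.707, 0.0]
ft_force: [-0.4, 0.1, -0.4]
finger_gap: 85.4
gripper_force: 0.0
[ 486.17170731 -190.53090903  149.74751144] [-0.     0.707  0.707  0.   ]
(18, 26) 711 z 21.3 circ [ 485.7 -192.1   19.8] rect [ 485.7 -192.    38.9   38.7   33.8]
```

```bash
python3 -m inch '[-0.004,-0.012,0.2,0,85, -0.004,-0.012,0.4,0,85, -0.004,-0.012,0.6,0,85, -0.004,-0.012,0.8,0,85, -0.004,-0.012,1,0,85]' 40
python3 -m inch '[0,0,0.1,0,85, 0,0,0.2,0,75, 0,0,0.23,0,60, 0,0,0.23,0,48, 0,0,0.23,0,30]'
python3 -m inch '[0,0,0,0,30, 0,0,0,0,30, 0,0,0,0,30, 0,0,0,0,30, 0,0,0,0,30]'
python3 -m inch '[0,0,-0.2,0,30, 0,0,-0.4,0,30, 0,0,-0.6,0,30, 0,0,-0.8,0,30, 0,0,-1,0,30]'
python3 -m inch '[0.1,0,-0.03,0,30, 0.2,0.05,-0.06,0,30, 0.4,0.1,-0.1,0,30, 0.6,0.15,-0.14,0,30, 0.8,0.2,-0.18,0,30]'
python3 - <<'E'
from wm import *
s=manip.get_state()["position"]
P,d,p,c=look("w5",[(s[2]-9,s[2]+1),(s[2]-6,s[2]-3)],(s[0],s[1]),23)
E
```

```text
t: 12.38
position: [485.1, -191.1, 49.1]
tool_rot: [0.0, 0.707, 0.707, 0.0]
ft_force: [0.3, 0.6, -0.1]
finger_gap: 84.8
gripper_force: 0.0
t: 12.8
position: [485.4, -192.1, 27.6]
tool_rot: [0.001, 0.707, 0.707, 0.0]
ft_force: [0.9, 0.3, 9.3]
finger_gap: 39.8
gripper_force: 16.1
t: 13.22
position: [485.7, -192.4, 27.9]
tool_rot: [0.001, 0.707, 0.707, 0.0]
ft_force: [0.2, 0.9, 4.9]
finger_gap: 38.3
gripper_force: 40.7
t: 13.63
position: [484.0, -191.5, 126.9]
tool_rot: [-0.001, 0.707, 0.707, -0.0]
ft_force: [0.4, -0.8, -2.5]
finger_gap: 38.7
gripper_force: 40.8
t: 14.05
position: [503.8, -109.6, 142.7]
tool_rot: [-0.002, 0.707, 0.707, -0.001]
ft_force: [-0.1, -0.4, -1.9]
finger_gap: 38.5
gripper_force: 40.8
[ 503.75726676 -109.64663978  142.7234712 ] [-0.002  0.707  0.707 -0.001]
(np.float64(133.72347119758257), np.float64(143.72347119758257)) 2425 z 136.2 circ [ 504.1 -108.8   22.8] rect [ 504.5 -109.4   39.9   39.5    2.8]
(np.float64(136.72347119758257), np.float64(139.72347119758257)) 461 z 137.0 circ [ 504.1 -108.8   22.8] rect [ 504.1 -108.9   37.6   39.8   89.9]
```

View pics/w5.png

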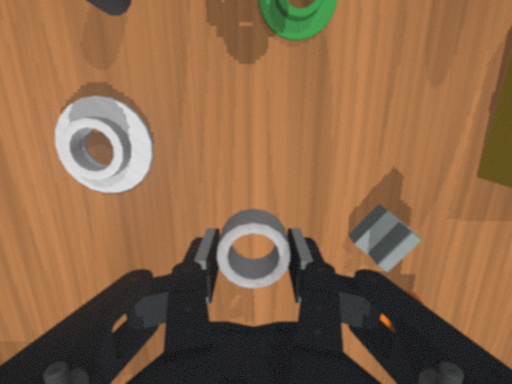

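The sleeve is held level; its top ring is centred at (254,253) and the grey cap lies at (385,237).

Run:
```python
from h import *
D=np.load("w5.npz");p=D["p"].astype(int);P=np.load("w5_P.npy")
m=(p.min(2)>110)&(p.max(2)-p.min(2)<40)&(P[:,:,2]>132)&(P[:,:,2]<140)
m[:205]=0;m[:,:205]=0;m[:,300:]=0
S=P[m]; 
A=np.c_[S[:,:2]-S[:,:2].mean(0),np.ones(len(S))]
for _ in range(4):
    k=np.linalg.lstsq(A,S[:,2],rcond=None)[0]; g=abs(S[:,2]-A@k)<0.7; A=A[g];S=S[g]
print("plane",k.round(3),len(S),cv2.minEnclosingCircle(S[:,:2].astype(np.float32)),S.min(0),S.max(0))
# hole fit: inner boundary
c=m.astype(np.uint8); cs,h=cv2.findContours(c,cv2.RETR_CCOMP,cv2.CHAIN_APPROX_NONE)
for q,hh in zip(cs,h[0]):
    if len(q)>60:
        X=P[q[:,0,1],q[:,0,0]]; X=X[abs(X[:,2]-k[2])<1]
        s=np.linalg.lstsq(np.c_[2*X[:,:2],np.ones(len(X))],(X[:,:2]**2).sum(1),rcond=None)[0]
        print("circ",s[:2],np.sqrt(s[2]+s[0]**2+s[1]**2),hh[3])
```

```text
plane [-2.00000e-03  1.00000e-03  1.36185e+02] 1426 ((504.4716796875, -109.23585510253906), 19.72002601623535) [ 485.16269557 -128.78746831  135.4764012 ] [523.43762952 -89.78746373 136.88952955]
circ [ 504.30242244 -109.38619376] 19.13223823991366 -1
circ [ 504.57153101 -109.48458729] 13.833618367291129 0
```

```bash
python3 -m inch '[0.2,0.06,0,0,30, 0.4,0.12,0,0,30, 0.6,0.18,0,0,30, 0.8,0.24,0,0,30, 1,0.3,0,0,30]'
python3 -m inch '[0.2,0.06,0,0,30, 0.4,0.12,0,0,30, 0.6,0.18,0,0,30, 0.8,0.24,0,0,30, 1,0.3,0,0,30]'
python3 -m inch '[0.2,0.06,0,0,30, 0.4,0.12,0,0,30, 0.6,0.18,0,0,30, 0.8,0.24,0,0,30, 1,0.28,0,0,30]'
python3 -m inch '[0.1,0,0,0,30, 0.18,0,0,0,30, 0.24,0,0,0,30, 0.24,0,0,0,30, 0.24,0,0,0,30]'
python3 -m inch '[0,0,0.07,0,30, 0,0,0.14,0,30, 0,0,0.21,0,30, 0,0,0.28,0,30, 0,0,0.3,0,30]'
```

```text
t: 14.52
position: [533.7, -9.7, 142.5]
tool_rot: [-0.002, 0.707, 0.707, -0.001]
ft_force: [0.7, 0.4, -0.9]
finger_gap: 38.6
gripper_force: 40.8
t: 14.93
position: [563.5, 90.1, 142.4]
tool_rot: [-0.002, 0.707, 0.707, -0.001]
ft_force: [-0.5, 0.7, -0.4]
finger_gap: 38.6
gripper_force: 40.8
t: 15.35
position: [591.6, 189.9, 142.2]
tool_rot: [-0.001, 0.707, 0.707, -0.002]
ft_force: [0.3, 1.0, -0.4]
finger_gap: 38.4
gripper_force: 40.8
t: 15.77
position: [592.5, 211.8, 144.4]
tool_rot: [-0.0, 0.707, 0.707, -0.0]
ft_force: [-0.1, -0.1, -2.0]
finger_gap: 38.6
gripper_force: 40.8
t: 16.18
position: [591.8, 211.5, 112.5]
tool_rot: [-0.001, 0.707, 0.707, -0.001]
ft_force: [0.1, 1.0, -0.9]
finger_gap: 38.5
gripper_force: 40.8
```

```bash
python3 -m inch '[0.03,0.018,0,0,30, 0.03,0.018,0,0,30, 0.03,0.018,0.02,0,30, 0.03,0.018,0.04,0,30, 0.03,0.018,0.06,0,30]'
python3 -m inch '[0,0,0.03,0,30, 0,0,0.06,0,30, 0,0,0.09,0,30, 0,0,0.12,0,30, 0,0,0.12,0,30]'
```

```text
t: 16.6
position: [595.0, 215.2, 109.1]
tool_rot: [0.0, 0.707, 0.707, 0.0]
ft_force: [-0.2, 0.2, -1.1]
finger_gap: 38.5
gripper_force: 40.8
t: 17.02
position: [594.1, 215.0, 95.8]
tool_rot: [-0.0, 0.707, 0.707, -0.001]
ft_force: [-1.1, -0.0, -1.9]
finger_gap: 38.6
gripper_force: 40.8
```

Aligned and over the square (underside ~68); continuing down to TCP 64.

```bash
python3 -m inch '[-0.002,-0.002,0.05,0,30, -0.002,-0.002,0.1,0,30, -0.002,-0.002,0.15,0,30, -0.002,-0.002,0.2,0,30, -0.002,-0.002,0.23,0,30]'
python3 -m inch '[0,0,0.02,0,30, 0,0,0.04,0,30, 0,0,0.055,0,30, 0,0,0.065,0,30, 0,0,0.07,0,30]'
python3 -m inch '[0,0,0.005,0,30, 0,0,0.01,0,30, 0,0,0.015,0,30, 0,0,0.015,0,30, 0,0,0.015,0,30]'
```

```text
t: 17.43
position: [594.0, 214.8, 72.6]
tool_rot: [-0.0, 0.707, 0.707, -0.001]
ft_force: [-0.1, -0.3, -1.7]
finger_gap: 38.4
gripper_force: 40.8
t: 17.85
position: [594.6, 214.9, 66.8]
tool_rot: [0.0, 0.707, 0.707, 0.0]
ft_force: [0.0, 0.2, -1.4]
finger_gap: 38.5
gripper_force: 40.8
t: 18.27
position: [594.6, 214.9, 65.4]
tool_rot: [0.0, 0.707, 0.707, 0.0]
ft_force: [-0.4, 0.4, -1.9]
finger_gap: 38.7
gripper_force: 40.8
```

```bash
python3 -m inch '[0,0,0.005,0,30, 0,0,0.01,0,30, 0,0,0.015,0,30, 0,0,0.015,0,30, 0,0,0.015,0,30]'
```

```text
t: 18.68
position: [594.6, 214.9, 64.0]
tool_rot: [0.0, 0.707, 0.707, 0.0]
ft_force: [-1.1, -0.4, 0.0]
finger_gap: 38.2
gripper_force: 40.9
```

```bash
python3 -m inch '[0,0,0,0,50, 0,0,0,0,70, 0,0,0,0,85, 0,0,0,0,85, 0,0,-0.1,0,85]'
python3 -m inch '[0,0,-0.2,0,85, 0,0,-0.4,0,85, 0,0,-0.6,0,85, 0,0,-0.7,0,85, 0,0,-0.8,0,85]'
python3 -m inch '[-0.2,0.02,0,0,85, -0.4,0.04,0,0,85, -0.6,0.06,0,0,85, -0.8,0.08,0,0,85, -1,0.1,0,0,85]'
python3 -m inch '[-0.2,0.02,0,0,85, -0.4,0.04,0,0,85, -0.6,0.06,0,0,85, -0.8,0.08,0,0,85, -1,0.1,0,0,85]'
python3 -m inch '[-0.2,0.02,0,0,85, -0.4,0.04,0,0,85, -0.6,0.06,0,0,85, -0.8,0.08,0,0,85, -1,0.1,0,0,85]'
python3 -m inch '[-0.2,0.03,0,0,85, -0.4,0.06,0,0,85, -0.6,0.09,0,0,85, -0.8,0.11,0,0,85, -0.8,0.11,0,0,85]'
python3 - <<'E'
from wm import *
P,d,p,c=look("w6",[(15,24),(38,50)],(636,-160.5),35)
E
```

```text
t: 19.1
position: [593.0, 214.6, 71.9]
tool_rot: [-0.001, 0.707, 0.707, -0.002]
ft_force: [-0.2, 0.7, -1.2]
finger_gap: 85.1
gripper_force: 0.0
t: 19.52
position: [595.1, 215.0, 155.9]
tool_rot: [0.001, 0.707, 0.707, 0.001]
ft_force: [0.1, 0.0, 0.2]
finger_gap: 85.0
gripper_force: 0.0
t: 19.93
position: [604.0, 114.0, 153.4]
tool_rot: [-0.0, 0.707, 0.707, -0.0]
ft_force: [0.4, 0.2, 0.6]
finger_gap: 85.1
gripper_force: 0.0
t: 20.35
position: [614.0, 14.0, 153.3]
tool_rot: [-0.001, 0.707, 0.707, -0.0]
ft_force: [0.4, 1.2, -0.2]
finger_gap: 84.9
gripper_force: 0.0
t: 20.77
position: [624.0, -86.0, 153.3]
tool_rot: [-0.001, 0.707, 0.707, -0.0]
ft_force: [-0.2, -0.4, -0.1]
finger_gap: 85.1
gripper_force: 0.0
t: 21.18
position: [635.3, -168.4, 153.5]
tool_rot: [0.0, 0.708, 0.706, -0.0]
ft_force: [0.3, 0.6, -0.1]
finger_gap: 84.8
gripper_force: 0.0
[ 635.32961718 -168.43720427  153.48864912] [ 0.     0.708  0.706 -0.   ]
(15, 24) 1419 z 19.6 circ [ 636.9 -159.5   32.1] rect [ 637.  -160.    46.    46.3   51.8]
(38, 50) 770 z 43.4 circ [ 636.8 -159.8   22.5] rect [ 636.9 -159.9   44.    14.4   51.5]
```

View pics/w6.png

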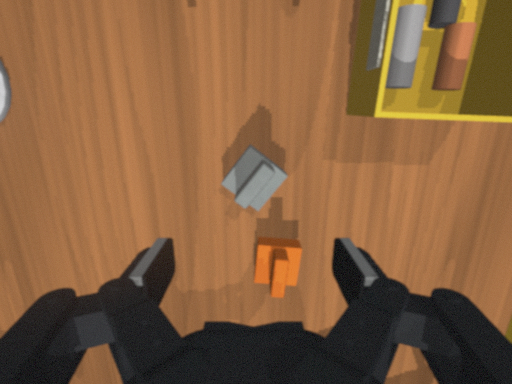

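The cap is at (254,180), rib running up-right (51.6°); the orange decoy at (277,265) is clear of the turned fingers.

```bash
python3 -m inch '[0.03,0,0,0.07,60, 0.06,0,0,0.14,45, 0.06,0,0,0.21,45, 0.06,0,0,0.28,45, 0.06,0,0,0.35,45]' 60
python3 -m inch '[0,0,0,0.077,45, 0,0,0,0.077,45, 0,0,0.1,0.077,45, 0,0,0.25,0.077,45, 0,0,0.4,0.077,45]'
python3 -m inch '[0,0,0.1,0,45, 0,0,0.2,0,45, 0,0,0.25,0,45, 0,0,0.25,0,45, 0,0,0.25,0,45]'
```

```text
t: 21.65
position: [635.0, -157.6, 153.3]
tool_rot: [-0.001, 0.874, 0.487, -0.0]
ft_force: [-0.3, 0.1, -1.2]
finger_gap: 45.3
gripper_force: 0.0
t: 22.07
position: [635.2, -158.6, 112.4]
tool_rot: [-0.0, 0.9, 0.436, -0.0]
ft_force: [-0.9, -0.0, -0.5]
finger_gap: 45.2
gripper_force: 0.0
t: 22.48
position: [635.4, -159.1, 88.4]
tool_rot: [-0.0, 0.9, 0.435, -0.0]
ft_force: [-0.7, 0.3, 0.1]
finger_gap: 44.9
gripper_force: 0.0
```

```bash
python3 -m inch '[0,0.011,0.1,0,45, 0,0.011,0.2,0,45, 0,0.011,0.3,0,45, 0,0.011,0.38,0,45, 0,0.011,0.42,0,45]'
python3 -m inch '[0,0,0,0,30, 0,0,0,0,20, 0,0,0,0,5, 0,0,0,0,5, 0,0,0,0,5]'
python3 -m inch '[0,0,0,0,5, 0,0,0,0,5, 0,0,0,0,5, 0,0,0,0,5, 0,0,0,0,5]'
```

```text
t: 22.9
position: [635.2, -159.4, 44.5]
tool_rot: [-0.001, 0.9, 0.435, -0.001]
ft_force: [0.3, 0.5, -0.4]
finger_gap: 44.7
gripper_force: 0.0
t: 23.32
position: [636.5, -159.9, 47.2]
tool_rot: [0.0, 0.9, 0.435, 0.0]
ft_force: [1.0, 0.2, -1.1]
finger_gap: 12.5
gripper_force: 61.2
t: 23.73
position: [636.5, -159.9, 47.2]
tool_rot: [0.0, 0.9, 0.435, 0.0]
ft_force: [0.4, 0.2, -0.3]
finger_gap: 12.7
gripper_force: 61.3
```

```bash
python3 -m inch '[0,0,-0.2,0,5, 0,0,-0.4,0,5, 0,0,-0.6,0,5, 0,0,-0.8,0,5, 0,0,-1,0,5]'
python3 -m inch '[0,0,-0.05,-0.07,5, 0,0,-0.1,-0.14,5, 0,0,-0.1,-0.21,5, 0,0,-0.1,-0.28,5, 0,0,-0.1,-0.35,5]'
python3 -m inch '[0,0,0,-0.077,5, 0,0,0,-0.077,5, 0,0,0,-0.077,5, 0,0,0,-0.077,5, 0,0,0,-0.077,5]'
python3 -m inch '[0.2,-0.02,0,0,5, 0.4,-0.04,0,0,5, 0.6,-0.06,0,0,5, 0.8,-0.08,0,0,5, 1,-0.1,0,0,5]'
python3 -m inch '[0.2,-0.02,0,0,5, 0.4,-0.04,0,0,5, 0.6,-0.06,0,0,5, 0.8,-0.08,0,0,5, 1,-0.1,0,0,5]'
python3 -m inch '[0.2,-0.02,0,0,5, 0.4,-0.04,0,0,5, 0.6,-0.06,0,0,5, 0.8,-0.08,0,0,5, 1,-0.1,0,0,5]'
python3 -m inch '[0.08,-0.03,0,0,5, 0.16,-0.06,0,0,5, 0.2,-0.08,0,0,5, 0.2,-0.08,0,0,5, 0.2,-0.08,0,0,5]'
python3 - <<'E'
from wm import *
s=manip.get_state()["position"]
P,d,p,c=look("w7",[(s[2]-34,s[2]-23),(s[2]-6,s[2]+1)],(s[0],s[1]),36)
m=(P[:,:,2]>66)&(P[:,:,2]<76)&(np.hypot(P[:,:,0]-594,P[:,:,1]-215)<20)
S=P[m][:,:2].astype(np.float32); print(len(S)); print(cv2.minAreaRect(S) if len(S) else 0)
E
```

```text
t: 24.15
position: [635.6, -159.5, 146.9]
tool_rot: [-0.001, 0.9, 0.435, -0.001]
ft_force: [0.3, 1.1, -1.7]
finger_gap: 12.1
gripper_force: 60.9
t: 24.57
position: [635.7, -159.5, 156.2]
tool_rot: [-0.001, 0.747, 0.665, -0.0]
ft_force: [0.1, 0.0, -2.5]
finger_gap: 12.6
gripper_force: 61.1
t: 24.98
position: [636.1, -159.7, 156.5]
tool_rot: [-0.0, 0.708, 0.706, -0.0]
ft_force: [-0.4, -0.9, -2.5]
finger_gap: 12.6
gripper_force: 61.1
t: 25.4
position: [626.1, -59.0, 156.8]
tool_rot: [-0.0, 0.708, 0.706, -0.0]
ft_force: [-0.5, 0.2, -1.8]
finger_gap: 12.2
gripper_force: 61.1
t: 25.82
position: [616.1, 41.2, 156.9]
tool_rot: [0.0, 0.708, 0.707, 0.0]
ft_force: [0.7, 0.1, -2.1]
finger_gap: 12.3
gripper_force: 61.1
t: 26.23
position: [606.2, 141.2, 156.9]
tool_rot: [0.0, 0.708, 0.707, 0.0]
ft_force: [0.2, 0.4, -1.5]
finger_gap: 12.3
gripper_force: 61.1
t: 26.65
position: [598.4, 159.7, 156.8]
tool_rot: [0.0, 0.707, 0.707, -0.0]
ft_force: [-0.4, 0.3, -1.8]
finger_gap: 12.5
gripper_force: 61.1
[598.38017273 159.65118198 156.82855552] [ 0.     0.707  0.707 -0.   ]
(np.float64(122.8285555236103), np.float64(133.8285555236103)) 1919 z 129.1 circ [599.1 170.4  25.9] rect [5.992e+02 1.706e+02 4.610e+01 2.500e+01 5.000e-01]
(np.float64(150.8285555236103), np.float64(157.8285555236103)) 2274 z 153.2 circ [599.3 159.8  22.6] rect [599.1 159.8  39.2  38.9  45.3]
443
((594.3283081054688, 215.3195343017578), (15.399947166442871, 15.29236888885498), 89.85567474365234)
```

View pics/w7.png

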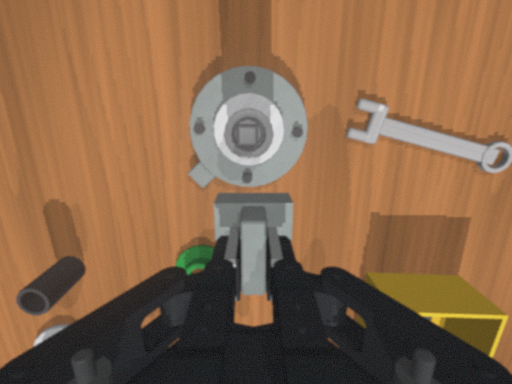

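The sleeve and support sit concentric on the stem at (248,130), the square aligned; the cap is held square at (254,215).

```bash
python3 -m inch '[0.15,-0.02,0,0,5, 0.3,-0.04,0,0,5, 0.45,-0.048,0,0,5, 0.551,-0.048,0,0,5, 0.551,-0.048,0,0,5]'
python3 -m inch '[0,0,0.06,0,5, 0,0,0.12,0,5, 0,0,0.18,0,5, 0,0,0.24,0,5, 0,0,0.24,0,5]'
```

```text
t: 27.12
position: [593.3, 218.0, 156.8]
tool_rot: [-0.0, 0.706, 0.708, 0.0]
ft_force: [0.9, 0.6, -2.8]
finger_gap: 12.3
gripper_force: 61.1
t: 27.53
position: [592.4, 214.6, 130.3]
tool_rot: [-0.001, 0.707, 0.707, -0.002]
ft_force: [-0.2, -0.3, -2.5]
finger_gap: 12.5
gripper_force: 61.1
```

Correct +1.2 in x, then lower lightly.

```bash
python3 -m inch '[0,0.008,0,0,5, 0,0.008,0,0,5, 0,0.008,0.02,0,5, 0,0.008,0.04,0,5, 0,0.008,0.06,0,5]'
python3 -m inch '[0,0,0.01,0,5, 0,0,0.02,0,5, 0,0,0.03,0,5, 0,0,0.04,0,5, 0,0,0.04,0,5]'
python3 -m inch '[0,0,0.01,0,5, 0,0,0.02,0,5, 0,0,0.03,0,5, 0,0,0.04,0,5, 0,0,0.04,0,5]'
```

```text
t: 27.95
position: [594.6, 215.3, 127.0]
tool_rot: [0.0, 0.707, 0.707, 0.0]
ft_force: [0.0, 0.2, -2.1]
finger_gap: 12.6
gripper_force: 61.1
t: 28.37
position: [594.2, 215.3, 122.5]
tool_rot: [-0.0, 0.707, 0.707, -0.0]
ft_force: [0.3, -0.1, -2.5]
finger_gap: 12.7
gripper_force: 61.1
t: 28.78
position: [594.2, 215.3, 118.5]
tool_rot: [-0.0, 0.707, 0.707, -0.0]
ft_force: [-1.3, -0.2, -2.7]
finger_gap: 12.8
gripper_force: 61.1
```

```bash
python3 -m inch '[-0.005,-0.005,0,0,5, -0.005,-0.005,0.01,0,5, -0.005,-0.005,0.02,0,5, -0.005,-0.005,0.025,0,5, -0.005,-0.005,0.03,0,5]'
python3 -m inch '[0,0,0.005,0,5, 0,0,0.01,0,5, 0,0,0.015,0,5, 0,0,0.02,0,5, 0,0,0.02,0,5]'
```

```text
t: 29.2
position: [593.8, 214.8, 115.7]
tool_rot: [-0.0, 0.707, 0.707, -0.0]
ft_force: [-1.3, -0.5, -2.7]
finger_gap: 12.5
gripper_force: 61.1
t: 29.62
position: [593.8, 214.8, 113.7]
tool_rot: [-0.0, 0.707, 0.707, -0.0]
ft_force: [-0.5, 0.4, -1.6]
finger_gap: 12.3
gripper_force: 61.1
```

It has entered without force; continuing.

```bash
python3 -m inch '[0,0,0.01,0,5, 0,0,0.02,0,5, 0,0,0.03,0,5, 0,0,0.04,0,5, 0,0,0.04,0,5]'
python3 -m inch '[0,0,0.01,0,5, 0,0,0.02,0,5, 0,0,0.03,0,5, 0,0,0.035,0,5, 0,0,0.035,0,5]'
```

```text
t: 30.03
position: [593.7, 214.8, 109.4]
tool_rot: [-0.0, 0.707, 0.707, -0.0]
ft_force: [-0.7, -0.4, -2.3]
finger_gap: 12.5
gripper_force: 61.1
t: 30.45
position: [593.7, 214.8, 106.1]
tool_rot: [-0.0, 0.707, 0.707, -0.0]
ft_force: [0.6, -0.9, -2.1]
finger_gap: 12.9
gripper_force: 61.1
```

```bash
python3 -m inch '[0,0,0.005,0,5, 0,0,0.01,0,5, 0,0,0.01,0,5, 0,0,0.01,0,5, 0,0,0.01,0,5]'
python3 -m inch '[0,0,0.005,0,5, 0,0,0.005,0,5, 0,0,0.005,0,5, 0,0,0.005,0,5, 0,0,0.005,0,5]'
```

```text
t: 30.87
position: [593.9, 214.8, 105.3]
tool_rot: [0.0, 0.707, 0.707, 0.0]
ft_force: [-0.2, 0.5, -2.4]
finger_gap: 12.1
gripper_force: 61.1
t: 31.28
position: [594.0, 214.8, 105.1]
tool_rot: [0.0, 0.707, 0.707, 0.0]
ft_force: [-1.4, 0.3, 0.0]
finger_gap: 12.3
gripper_force: 61.2
```

Seated. Release with a modest opening, retreat up, and check.

```bash
python3 -m inch '[0,0,0,0,25, 0,0,0,0,40, 0,0,0,0,45, 0,0,0,0,45, 0,0,0,0,45]'
python3 -m inch '[0,0,-0.15,0,45, 0,0,-0.3,0,45, 0,0,-0.5,0,45, 0,0,-0.7,0,45, 0,0,-0.9,0,45]'
python3 -m inch '[-0.2,0,0,0,45, -0.4,0,0,0,45, -0.5,0,0,0,45, -0.5,0,0,0,45, -0.5,0,0,0,45]'
python3 - <<'E'
from wm import *
P,d,p,c=look("w8",[(74,82),(98,106)],(594,215),35)
q,e=manip.read_camera("scene"); cv2.imwrite("pics/s2.png",q[150:300,200:470,::-1].repeat(2,0).repeat(2,1))
E
```

```text
t: 31.7
position: [594.0, 214.9, 105.0]
tool_rot: [0.0, 0.707, 0.707, 0.0]
ft_force: [0.4, 0.1, 0.4]
finger_gap: 44.7
gripper_force: 0.0
t: 32.12
position: [593.8, 214.8, 195.6]
tool_rot: [-0.0, 0.707, 0.707, -0.0]
ft_force: [-0.2, -0.3, 0.2]
finger_gap: 44.6
gripper_force: 0.0
t: 32.53
position: [593.7, 164.6, 194.5]
tool_rot: [-0.0, 0.708, 0.707, -0.0]
ft_force: [-0.4, 0.1, 0.1]
finger_gap: 45.0
gripper_force: 0.0
[593.74404338 164.6183188  194.47067913] [-0.     0.708  0.707 -0.   ]
(74, 82) 1948 z 77.6 circ [595.  214.8  31.9] rect [595.  214.5  45.4  46.1  89.9]
(98, 106) 972 z 101.5 circ [594.8 214.6  22.3] rect [5.946e+02 2.146e+02 1.340e+01 4.290e+01 5.000e-01]
```

View pics/s2.png

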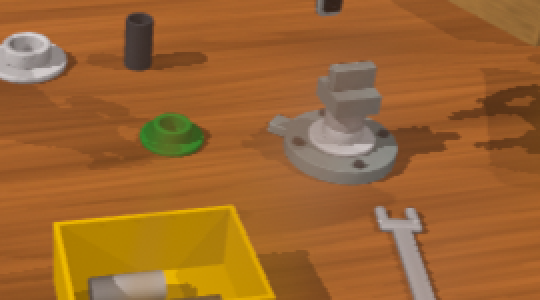

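The picture shows the full stack upright on the head at (345,115), with the cap flush on the sleeve (block top 77.6 mm, rib top 101.5 mm, against 78 and 102 expected). The bystanders in view are undisturbed.

```bash
python3 -c "
from cell import manip
print(manip.finish_job())"
```

```text
the job is handed in; nothing more can be done
None
```

The filter stack is back together on the stem (support, sleeve, then cap sitting flush), released and standing upright, and handed in at about 33 s with the bin, nipple and wrench not touched.

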